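# Lock the capsule bed with its quarter-turn key

### The arm

A 6-joint arm with a two-finger parallel gripper is mounted at the origin on the work surface. World frame = base frame: x ahead of the robot, y to its left, z up, the work surface at z = 0. Lengths are in mm, angles in rad, forces in N, time in s.
With the tool pointing down it reaches from about 275 to 1000 mm from the base axis. Payload 8.4 kg.
Tool frame: the origin (TCP) lies at the very end of the fingers, on their centre line; the grasp point (between the pads) lies 19 mm behind it; z points along the fingers, y is the line along which they close (so a half turn about z gives the same grasp; the last joint's range is limited). The gripper opens to 85 mm and grips with 20 to 120 N. Pads are 22 mm wide; open, the fingers measure 114 mm over their backs; the gripper's body (76 mm by 85 mm) begins 54 mm behind the grasp point. The pads swing forward as they close: fully open they stand 13 mm farther back than shut.
Start: joints at [1.121, 0.353, 1.633, -0, 1.155, -0.002], TCP at [270.614, 563.379, 231.281] pointing down, gripper open.
Joint ranges: [-2.63, 2.63], [-0.92, 2.1], [0.06, 2.66], [-1.3, 4.44], [0, 2.69], [-3.02, 3.02]. Speed limits (rad/s): [2.22, 2.22, 2.79, 3.14, 3.14, 3.14].

### API

Orientations are given as [roll, pitch, yaw] about the fixed x, y, z axes, in that order (R = Rz(yaw) Ry(pitch) Rx(roll)).
In Python, from rig import telemetry, imaging, r gives the robot as it stands. The module is installed in compiled form; this text tells all that it offers.
- The arm moves only by the tool step_arm, never from a script. Its argument "moves" is a list of rows, each a list of 3 entries, a list of its own where there are three numbers: the turn, a rotation vector about the tool's x, y, z scaled (see below), then the shift along the tool's x, y, z scaled (see below), then the opening, from -1 (shut) to 1 (fully open). A call has 1 to 8 rows; each row is the pose to reach, as a shift and turn from the pose commanded when the call began, along the tool's axes at that moment; what a row does not reach only later rows make up. The controller multiplies each number of a shift by 200 mm and each number of a turn by 45 degrees. A row lasts 1/10 s, in which the tool goes at most 50 mm and 8.59 degrees, less where a joint would pass 70% of its speed; a pose out of reach is approached as far as the arm can. A call with a number of a shift or a turn outside -1 to 1 is refused whole. A call with a gripper value outside its range is refused whole. The fingers move at their own pace and stop on an object; "squeeze" is the grip in N (left out, the last holds). Time passes only in rows, so rows that repeat a pose let the fingers close. It gives the time, the measured TCP pose, the force, the opening and the grip force at its end, in the units of the state.
- telemetry.sense(): the state, without advancing time (a new reading comes with each control period).
- imaging.grab_frame(name): name is "scene" or "top"; returns the picture (384x512x3 uint8, red, green, blue); there is no depth.
- imaging.calibration(name): a dict with "fx", "fy", "cx", "cy" (pixels), "dist_coeffs" ([k1, k2, p1, p2, k3] as OpenCV has them; the pictures are not rectified), "cam_to_world" (4x4, takes a point from camera to world coordinates). Camera axes: x right, y up, looking along -z (the intrinsics and any distortion apply to the point x, -y, -z); pixel columns grow to the right and rows downward; lengths in mm; the calibration is good to about 2 mm. A picture is of the moment at which its call begins. calibration takes no time and is no camera call.
- r.sign_off(): hands the job in; it is judged then, once.
Trained networks look in the newest picture that a camera, given by its name, has taken for a name from the list of things; names that differ only in an ending like _2 or _b are one class to them, and where a whole thing is asked for, a point or a joint stands for the part that bears it (a point fixed in the world has none). Each returns a list of dicts, best first, with "conf" (0 to 1); they miss things now and then, are a little off and sometimes report something else, mostly with a low value. They report only what shows in the picture. A call takes as long as a camera call. They do not tell look-alikes from the thing itself.
- imaging.recognise(camera, name): "extent" ([left, top, width, height] in pixels, round what is visible of it).
- imaging.mark_of(camera, name): "xy" ([column, row] in pixels: a listed point, or the origin of a listed thing).
The state is a dict: "clock": time; "qpos": joint angles; "qvel": joint speeds; "joint_efforts": joint torques, N m; "eef_pos": TCP position; "tcp_rot": TCP orientation; "contact_force": force on the tool from outside, world axes, zero at the start; "wrist_torque": the same for the moment, N m; "opening": opening from 0.0 (shut) to 1.0 (fully open); "grasp_force": force on a finger pad.
Only numpy, scipy, OpenCV 4.12 (cv2) and the standard library are available. Lean on these libraries where they do the work, as an engineer would, in place of code of your own. Each camera call takes 0.05 s, during which the arm holds its last target. There are 200 camera calls.

### The job

Take the steel locking key (the piece with the flat bar grip) out of the grey caddy, push it down into the slot of the free lock block at the front of the capsule bed, against the spring, and give it a quarter turn, either way, so that it stays locked upright with its grip crosswise to the slot like the key in the other block. Let go of it, and leave the other pieces in the caddy and everything else on the bench undisturbed.

Things in the scene. Friction and masses are not known exactly. Their poses are not given: they have to be found in the camera images.
- key: Steel locking key, 62 mm tall, standing in one pocket of the caddy; the only loose piece there with a flat bar grip. Origin: centre of underside, z up the stem, x along its bars. Foot bar 34 (x) x 10 (y) x 8 mm; stem 10 mm dia; collar 28 mm dia at z 21-26 mm; grip bar at z 36-62 mm. A half turn about z gives the same shape. 90 g nominal.
- key_grip (a point): Centre of the key's flat grip bar, 49 mm above the key's origin. The bar is 40 (x) x 12 (y) x 26 (z) mm, parallel to the foot bar.
- caddy: Grey caddy, fixed, 236 (x) x 70 (y) x 24 mm high; origin at centre of underside. Three pockets in a row along x, 75 mm apart, about 38 x 14 mm, 16 mm deep (floor at z = 8 mm). The three loose pieces stand in them in any order, their feet along x.
- pin: Steel locating pin in the caddy, round knob head 26 mm dia, 58 mm tall; not wanted, leave it standing.
- tamper: Steel tamper in the caddy, flat disc head 36 mm dia, 50 mm tall; not wanted, leave it standing.
- dock: The free lock block, at one of the two corners of the bed's side towards the robot: fixed hollow aluminium block 70 x 70 x 50 mm. Origin: centre of underside, z up, x along its slot. Top plate 8 mm thick (z 42-50 mm). Inside, a sprung pad meets the key's foot.
- slot (a point): Centre of the free block's slot at its mouth, 50 mm above the block's origin, axes as the block. Through slot 40 (x) x 15 (y) mm, edges chamfered. Key origin below this: 11 mm = just rests on the pad, not locked; over 16 mm = foot bar clear under the plate, can turn; 21 mm = collar on the plate. Turned and let go, it springs back to 16 mm and is held there.
- spring_pad (a joint): Sprung pad inside the free lock block: 0 = up, grows to 0.014 m as it is pushed down. Pushing takes 2 N at 0, 4 N at 0.005 (locked key), 6 N at 0.010 (collar on the plate).
- taken_dock: The other lock block, the same, at the other corner, with its key already locked in it (grip bar crosswise to the slot, top at 96 mm). Fixed.
- bed: White capsule-filling bed with frosted capsule bodies, fixed, 220 (x) x 300 (y) mm, top at 48 mm, capsules and posts to 60 mm; origin at centre of underside. The lock blocks stand at its -x side, centres at x = -146 mm, y = +90 and -90 mm.
- tape: cream tape roll, 90 mm across, 25 mm tall; a bystander, leave it alone
- brush: wooden-handled brush lying on the bench; a bystander, leave it alone
- spatula: spatula lying on the bench; a bystander, leave it alone
- beaker: clear cup, 66 mm across, 85 mm tall; a bystander, leave it alone
- dish: white dish, 100 mm across, 18 mm tall; a bystander, leave it alone
There are look-alikes about, which are no part of the job. What is shaped like the key but orange is not meant.

How it is judged:
By the outcome, as a careful person would: the job done as asked, in the order asked, and still so for the second after the job is handed in, with the robot touching nothing.
It also fails if it takes over 45 s, if anything falls off the work surface, if the arm or the gripper's body presses on something with over 40 N, if the wrist force passes 120 N, or if a joint passes its speed limit or range.

## Working session

There is one attempt and no reset: what is moved stays moved. The work goes in short steps, Python scripts to look and compute and a tool call to move; the robot and the scene stay as the last step left them, time stands still between calls to the robot, and variables do not carry over. Pictures are saved under pics/ and viewed, at most 10 in all, crops included, and the job is handed in when it is done.

Besides the shell and the picture viewer there is one more tool, called after "Request:" by a JSON object that holds its "api" and its "payload", one argument or row to a line. step_arm: Moves the arm, as the interface text tells. Its arguments: {"type":"object","properties":{"moves":{"type":"array"},"squeeze":{"type":"number"}},"required":["moves"]}

```bash
mkdir -p pics; cat > h.py <<'E'
import numpy as np, cv2
from rig import telemetry, imaging, r
def cal(n):
    c=imaging.calibration(n); K=np.array([[c['fx'],0,c['cx']],[0,c['fy'],c['cy']],[0,0,1.]])
    return K,np.array(c['dist_coeffs'],float),np.array(c['cam_to_world'],float)
def ray(n,px):
    K,d,T=cal(n); u=cv2.undistortPoints(np.array([[px]],float),K,d)[0,0]
    return T[:3,3],T[:3,:3]@np.array([u[0],-u[1],-1])
def atz(n,px,z):
    o,v=ray(n,px); return o+v*(z-o[2])/v[2]
def proj(n,P):
    K,d,T=cal(n); p=(np.atleast_2d(P)-T[:3,3])@T[:3,:3]*[1,-1,-1]
    return cv2.projectPoints(p.astype(float),np.zeros(3),np.zeros(3),K,d)[0][:,0]
E
python3 - <<'E'
from h import *
fs=[]
for n in("scene","top"):
    f=imaging.grab_frame(n); cv2.imwrite(f'pics/{n}0.png',f[:,:,::-1]); print(n,cal(n)[2].round(2).tolist(),cal(n)[0][0,0])
    for k in("key","key_grip","caddy","dock","slot","taken_dock","bed","pin","tamper"):
        print(k,[(np.round(a['xy'],1).tolist(),round(a['conf'],2)) for a in imaging.mark_of(n,k)])
print(telemetry.sense())
E
```

```text
scene [[-0.85, -0.38, 0.36, 1053.35], [0.53, -0.62, 0.58, 824.53], [0.01, 0.68, 0.73, 1169.75], [0.0, 0.0, 0.0, 1.0]] 430.12484507681796
key [([328.7, 257.9], 0.59), ([360.9, 253.3], 0.44), ([261.5, 203.7], 0.41)]
key_grip [([328.2, 248.1], 0.65), ([365.8, 247.9], 0.59), ([257.1, 141.7], 0.15)]
caddy [([305.5, 264.6], 0.55)]
dock [([261.6, 205.8], 0.98)]
slot [([262.6, 200.4], 0.7)]
taken_dock [([231.7, 180.0], 0.76), ([283.7, 273.8], 0.57)]
bed [([215.8, 211.6], 0.83), ([328.2, 258.0], 0.32)]
pin [([284.0, 273.1], 0.69)]
tamper [([307.2, 262.5], 0.41)]
top [[0.09, 0.97, -0.21, 262.28], [-1.0, 0.09, -0.02, -32.62], [0.0, 0.21, 0.98, 1364.77], [0.0, 0.0, 0.0, 1.0]] 475.0001379650266
key [([128.4, 254.8], 0.66), ([150.2, 222.6], 0.5)]
key_grip [([283.6, 163.6], 0.7), ([125.5, 259.2], 0.56), ([147.4, 220.1], 0.41)]
caddy [([160.6, 199.0], 0.66)]
dock [([254.0, 210.9], 0.57)]
slot [([256.5, 208.4], 0.91), ([359.8, 287.8], 0.51)]
taken_dock []
bed [([283.3, 163.2], 0.69)]
pin [([165.5, 173.9], 0.53)]
tamper [([159.9, 202.1], 0.64)]
{'clock': 1.0, 'qpos': array([ 1.12058047e+00,  3.53026489e-01,  1.63341556e+00,  1.51090652e-05,
        1.15519326e+00, -2.43178387e-03]), 'qvel': array([-6.36846279e-05,  1.26724196e-03,  4.46237101e-04,  2.48994439e-05,
       -6.81240118e-06,  3.45255197e-04]), 'joint_efforts': array([ 3.83717606e-04, -6.05172586e+01, -3.42449176e+01, -4.31576984e-05,
        1.06543124e-03,  1.79267460e-05]), 'eef_pos': array([270.61660272, 563.36823346, 231.2577425 ]), 'tcp_rot': array([-3.14155003e+00, -1.39263052e-05,  2.69380248e+00]), 'contact_force': array([-0.19806978,  0.19392634, -0.44457618]), 'wrist_torque': array([0.02929741, 0.05007365, 0.01941205]), 'grasp_force': 0.0, 'opening': 0.9972210367726445}
```

```bash
python3 - <<'E'
import cv2
a=cv2.imread('pics/top0.png');cv2.imwrite('pics/top0b.png',cv2.resize(a,(800,600),interpolation=cv2.INTER_CUBIC))
a=cv2.imread('pics/scene0.png');cv2.imwrite('pics/scene0b.png',cv2.resize(a[130:310,200:440],(800,600),interpolation=cv2.INTER_CUBIC))
E
```

```text
(no output)
```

View pics/top0b.png

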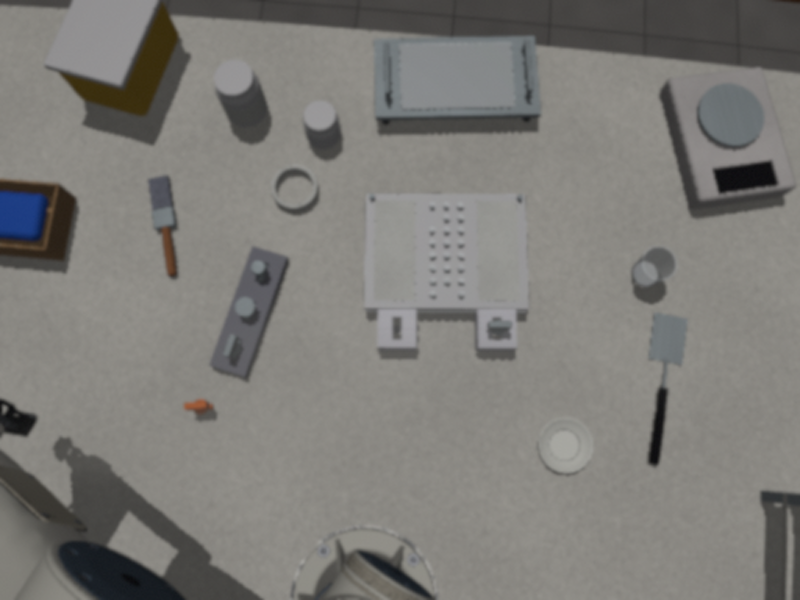

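View pics/scene0b.png

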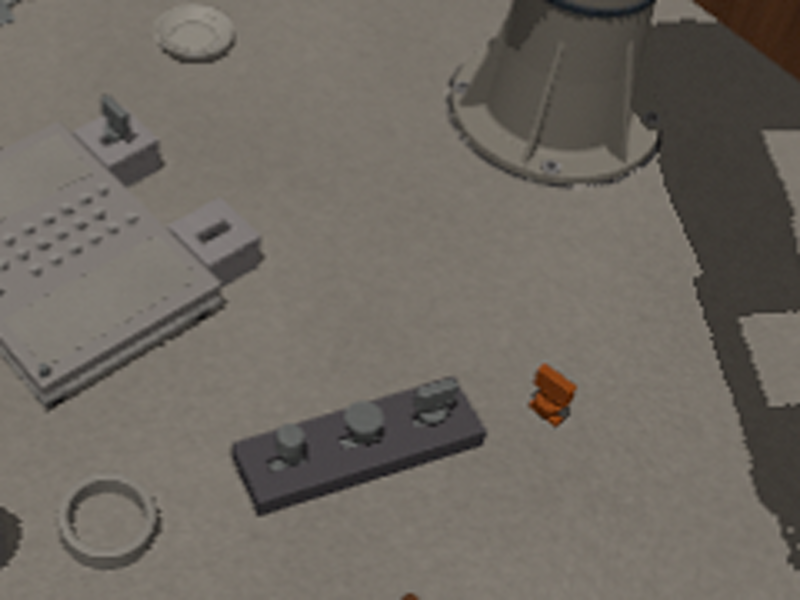

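In the 512x384 pictures, these could be taken for the key:
- Flat-bar piece at the near end of the caddy: top (148,222), scene (331,250).
- Orange look-alike: top (128,259), scene (366,247).
- Key locked in the other block: top (320,208), scene (235,165).
- Knob pin: top (166,172).
- Disc tamper: top (157,197).

I choose the flat-bar piece in the caddy. The free slot is at top (254,210), scene (264,200). Next I fit the poses and check the choice in a close crop.

```bash
cat > fit.py <<'E'
from h import *
from scipy.optimize import minimize
I={n:cv2.imread(f'pics/{n}0.png') for n in("scene","top")}
def box(x,y,yaw,lx,ly,z0,z1,ox=0,oy=0):
    c,s=np.cos(yaw),np.sin(yaw)
    return np.array([[x+c*(ox+a*lx/2)-s*(oy+b*ly/2),y+s*(ox+a*lx/2)+c*(oy+b*ly/2),z] for z in(z0,z1) for a,b in((-1,-1),(-1,1),(1,1),(1,-1))])
def sil(n,P,S=4):
    h=cv2.convexHull(proj(n,P).astype(np.float32)); m=np.zeros((384*S,512*S),np.uint8)
    cv2.fillPoly(m,[np.round((h+.5)*S-.5).astype(int)],255); return cv2.resize(m,(512,384),interpolation=cv2.INTER_AREA)/255.
E
cat > f1.py <<'E'
from fit import *
for nm,p in(("scene",(331,250)),("top",(148,223))): print(nm,atz(nm,p,75).round(1))
for nm,p in(("scene",(264,200)),("top",(254,210))): print('slot',nm,atz(nm,p,50).round(1))
# caddy end knobs directions
for nm,p in(("scene",(287,263)),("top",(166,172))): print('pin',nm,atz(nm,p,60).round(1))
bl=[]
for n,(c,r_) in(("top",(157,200)),("scene",(307,262))):
    im=cv2.GaussianBlur(I[n],(3,3),0).astype(int)
    print(n,'caddy',I[n][r_+8 if n=='scene' else r_+12,c-2 if n=='top' else c],'bench',I[n][300,240] if n=='top' else I[n][290,250])
def crop(n,c,r_,w=50,h=38): 
    return cv2.resize(I[n][r_-h//2:r_+h//2,c-w//2:c+w//2],(400,300),interpolation=cv2.INTER_CUBIC)
m=np.vstack([np.hstack([crop("top",148,223),crop("scene",331,252)]),np.hstack([crop("top",254,210),crop("scene",264,202)])])
cv2.imwrite('pics/crop1.png',cv2.convertScaleAbs(m,alpha=1.5))
E
python3 f1.py
```

```text
scene [430.  295.8  75. ]
top [409.5 272.8  75. ]
slot scene [481.5  -6.3  50. ]
slot top [477.6 -12.8  50. ]
pin scene [567.2 255.9  60. ]
pin top [560.5 245.7  60. ]
top caddy [101  96  96] bench [131 136 138]
scene caddy [74 71 75] bench [110 120 126]
```

View pics/crop1.png

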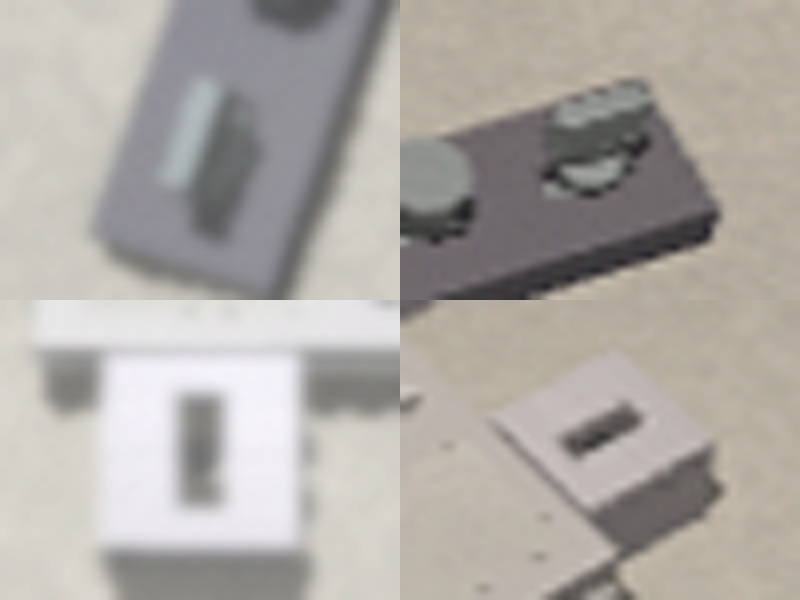

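The piece I chose does have a flat bar grip and a collar, so it is the key. The free slot is empty. Next, positions from corners in the crops.

```bash
cat > f2.py <<'E'
from fit import *
C={"tk":("top",148,223),"sk":("scene",331,252),"td":("top",254,210),"sd":("scene",264,202)}
def m(t,pts,z):
    n,c,r_=C[t]; return np.array([atz(n,(c-25+(u+.5)/8-.5,r_-19+(v+.5)/8-.5),z)[:2] for u,v in pts])
def rep(l,P):
    print(l,'mean',P.mean(0).round(1),'edges',[(round(float(np.hypot(*d)),1),round(float(np.degrees(np.arctan2(d[1],d[0])))%180,1)) for d in np.roll(P,-1,0)-P])
rep('dock top',m('td',[(102,52),(302,52),(303,248),(102,247)],50))
rep('dock scene',m('sd',[(93,118),(216,50),(314,147),(196,208)],50))
rep('slot top',m('td',[(177,93),(224,93),(224,206),(179,206)],49))
rep('slot scene',m('sd',[(158,135),(230,100),(242,120),(172,160)],49))
rep('key top',m('tk',[(198,75),(225,80),(185,190),(158,184)],70))
rep('key scene',m('sk',[(155,112),(240,79),(254,96),(162,122)],70))
t=lambda u,v:(( u+.5)/1.5625-.5,(v+.5)/1.5625-.5)
s=lambda u,v:(200+(u+.5)*.3-.5,130+(v+.5)*.3-.5)
rep('caddy top',np.array([atz('top',t(*p),24)[:2] for p in[(255,249),(287,259),(246,376),(212,366)]]))
rep('caddy scene',np.array([atz('scene',s(*p),24)[:2] for p in[(234,447),(457,378),(486,433),(261,500)]]))
rep('bed top',np.array([atz('top',t(*p),48)[:2] for p in[(365,195),(527,195),(527,310),(364,307)]]))
E
python3 f2.py
```

```text
dock top mean [479.7 -12.1] edges [(70.5, 95.5), (69.6, 5.5), (70.1, 95.2), (69.2, 5.8)]
dock scene mean [478.  -10.9] edges [(69.0, 5.3), (71.5, 93.8), (63.1, 2.5), (68.4, 98.7)]
slot top mean [479.8 -11.7] edges [(16.5, 95.5), (40.1, 5.4), (15.7, 95.5), (40.2, 6.6)]
slot scene mean [478.6 -13.1] edges [(38.4, 1.5), (12.9, 81.0), (39.2, 5.6), (15.8, 80.4)]
key top mean [417.7 279.2] edges [(9.6, 85.1), (40.2, 167.8), (9.7, 83.2), (39.8, 167.7)]
key scene mean [416.  279.3] edges [(39.0, 172.6), (9.4, 86.6), (39.8, 166.7), (5.3, 82.9)]
caddy top mean [487. 260.] edges [(63.9, 77.8), (229.0, 168.2), (65.4, 79.5), (231.0, 167.8)]
caddy scene mean [490.3 266.9] edges [(236.9, 168.3), (67.6, 74.7), (230.7, 167.0), (62.2, 80.2)]
bed top mean [630.3 -88.2] edges [(303.6, 95.6), (219.6, 3.3), (295.1, 94.4), (213.2, 5.5)]
```

```bash
cat > go.py <<'E'
import sys; from h import *
# go.py x y z yawdeg -> scaled numbers from measured pose
from scipy.spatial.transform import Rotation as R
x,y,z,w=map(float,sys.argv[1:5]); s=telemetry.sense(); p=s['eef_pos']; A=R.from_euler('xyz',s['tcp_rot'])
B=R.from_euler('xyz',[np.pi,0,np.radians(w)])
print('turn',(np.degrees((A.inv()*B).as_rotvec())/45).round(4),'shift',(A.inv().apply([x-p[0],y-p[1],z-p[2]])/200).round(4))
print(round(s['clock'],2),p.round(1),np.degrees(s['tcp_rot']).round(1),s['contact_force'].round(1),round(s['opening'],3),round(s['grasp_force'],1),np.degrees(s['qpos']).round(0))
E
python3 go.py 370 379 180 168
```

```text
turn [-1.000e-04 -0.000e+00 -3.035e-01] shift [-0.8471 -0.6158  0.2563]
1.0 [270.6 563.4 231.3] [-180.    -0.   154.3] [-0.2  0.2 -0.4] 0.997 0.0 [64. 20. 94.  0. 66. -0.]
```

Request:
{"api": "step_arm", "payload": {
  "moves": [
    [[0, 0, -0.3035], [-0.847, -0.616, 0.256], 0.2],
    [[0, 0, -0.3035], [-0.847, -0.616, 0.256], 0.2],
    [[0, 0, -0.3035], [-0.847, -0.616, 0.256], 0.2],
    [[0, 0, -0.3035], [-0.847, -0.616, 0.256], 0.2],
    [[0, 0, -0.3035], [-0.847, -0.616, 0.256], 0.2],
    [[0, 0, -0.3035], [-0.847, -0.616, 0.256], 0.2],
    [[0, 0, -0.3035], [-0.847, -0.616, 0.256], 0.2]
  ]
}}

```text
clock: 1.7
eef_pos: [370.2, 379.7, 180.5]
tcp_rot: [3.14, 0.0, 2.931]
contact_force: [-0.6, 0.4, 0.5]
opening: 0.6
grasp_force: 0.0
```

```bash
python3 go.py 417.3 279.2 110 168
```

```text
turn [ 0.0014  0.0002 -0.0012] shift [-0.335  -0.4427  0.3522]
1.7 [370.2 379.7 180.5] [179.9   0.  167.9] [-0.6  0.4  0.5] 0.6 0.0 [ 46.  15. 108.   0.  57. -32.]
```

Request:
{"api": "step_arm", "payload": {
  "moves": [
    [[0, 0, 0], [-0.335, -0.443, 0.352], 0.2],
    [[0, 0, 0], [-0.335, -0.443, 0.352], 0.2],
    [[0, 0, 0], [-0.335, -0.443, 0.352], 0.2],
    [[0, 0, 0], [-0.335, -0.443, 0.352], 0.2],
    [[0, 0, 0], [-0.335, -0.443, 0.352], 0.2]
  ]
}}

```text
clock: 2.2
eef_pos: [417.3, 279.6, 109.9]
tcp_rot: [3.141, 0.0, 2.932]
contact_force: [-0.1, 0.4, 0.1]
opening: 0.597
grasp_force: 0.0
```

```bash
python3 go.py 417.3 279.2 42 168; python3 - <<'E'
from h import *
for n in("top","scene"): I=imaging.grab_frame(n); cv2.imwrite(f'pics/{n}1.png',I[:,:,::-1])
a=cv2.imread('pics/top1.png')[190:250,110:190]; b=cv2.imread('pics/scene1.png')[215:275,290:370]
cv2.imwrite('pics/c2.png',cv2.convertScaleAbs(np.hstack([cv2.resize(x,(400,300),interpolation=cv2.INTER_CUBIC) for x in(a,b)]),alpha=1.5))
E
```

```text
turn [ 0.0008  0.0001 -0.0002] shift [-2.000e-04 -2.000e-03  3.393e-01]
2.2 [417.3 279.6 109.9] [180.   0. 168.] [-0.1  0.4  0.1] 0.597 0.0 [ 34.  19. 114.   0.  47. -44.]
```

View pics/c2.png

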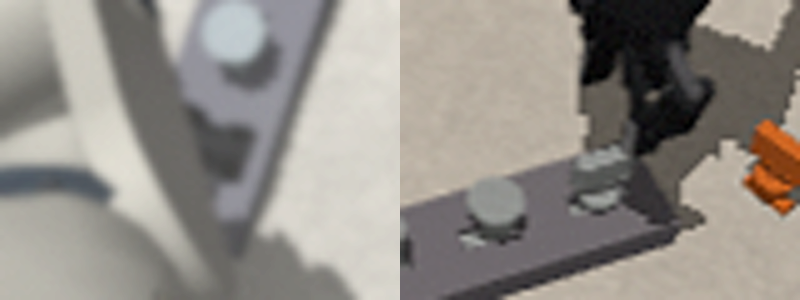

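The scene crop shows the open gripper above and behind the key, with the key at about crop (600,170). The orange look-alike is clear to the right at (775,160). Descending.

Request:
{"api": "step_arm", "payload": {
  "moves": [
    [[0, 0, 0], [0, -0.002, 0.15], 0.2],
    [[0, 0, 0], [0, -0.002, 0.25], 0.2],
    [[0, 0, 0], [0, -0.002, 0.32], 0.2],
    [[0, 0, 0], [0, -0.002, 0.34], 0.2],
    [[0, 0, 0], [0, -0.002, 0.34], 0.2],
    [[0, 0, 0], [0, -0.002, 0.34], 0.2]
  ]
}}

```text
clock: 2.9
eef_pos: [417.5, 278.9, 42.6]
tcp_rot: [3.14, 0.001, 2.933]
contact_force: [-0.1, 0.2, 0.1]
opening: 0.596
grasp_force: 0.0
```

Request:
{"api": "step_arm", "payload": {
  "moves": [
    [[0, 0, 0], [0, 0, 0], -0.75],
    [[0, 0, 0], [0, 0, 0], -0.75],
    [[0, 0, 0], [0, 0, 0], -0.8],
    [[0, 0, 0], [0, 0, 0], -0.85],
    [[0, 0, 0], [0, 0, 0], -1],
    [[0, 0, 0], [0, 0, 0], -1]
  ],
  "squeeze": 50
}}

```text
clock: 3.5
eef_pos: [417.3, 278.2, 42.2]
tcp_rot: [3.141, 0.001, 2.932]
contact_force: [-0.7, -1.3, 6.3]
opening: 0.13
grasp_force: 52.7
```

Request:
{"api": "step_arm", "payload": {
  "moves": [
    [[0, 0, 0], [0, 0, -0.05], -1],
    [[0, 0, 0], [0, 0, -0.12], -1],
    [[0, 0, 0], [0, 0, -0.25], -1],
    [[0, 0, 0], [0, 0, -0.4], -1],
    [[0, 0, 0], [0, 0, -0.5], -1],
    [[0, 0, 0], [0, 0, -0.5], -1],
    [[0, 0, 0], [0, 0, -0.5], -1]
  ],
  "squeeze": 80
}}

```text
clock: 4.2
eef_pos: [416.9, 277.9, 141.9]
tcp_rot: [3.141, 0.0, 2.932]
contact_force: [0.0, -0.9, -1.1]
opening: 0.128
grasp_force: 78.3
```

```bash
python3 go.py 450 130 141 185.3
```

```text
turn [ 0.0004  0.0006 -0.3844] shift [-0.3157 -0.6889  0.0042]
4.2 [416.9 277.9 141.9] [180.   0. 168.] [ 0.  -0.9 -1.1] 0.128 78.3 [ 34.  16. 113.  -0.  51. -44.]
```

Request:
{"api": "step_arm", "payload": {
  "moves": [
    [[0, 0, -0.1], [-0.08, -0.18, 0], -1],
    [[0, 0, -0.2], [-0.16, -0.36, 0], -1],
    [[0, 0, -0.3], [-0.24, -0.52, 0], -1],
    [[0, 0, -0.384], [-0.315, -0.688, 0], -1],
    [[0, 0, -0.384], [-0.315, -0.688, 0], -1],
    [[0, 0, -0.384], [-0.315, -0.688, 0], -1],
    [[0, 0, -0.384], [-0.315, -0.688, 0], -1]
  ]
}}

```text
clock: 4.9
eef_pos: [449.4, 130.7, 141.0]
tcp_rot: [-3.142, -0.001, -3.05]
contact_force: [-0.1, 0.2, -1.9]
opening: 0.128
grasp_force: 78.5
```

```bash
python3 go.py 479.3 -12 141 185.3
```

```text
turn [-0.     -0.0018 -0.0012] shift [-8.350e-02 -7.242e-01 -3.000e-04]
4.9 [449.4 130.7 141. ] [-1.800e+02 -1.000e-01 -1.748e+02] [-0.1  0.2 -1.9] 0.128 78.5 [ 16.  13. 117.   0.  50. -79.]
```

Request:
{"api": "step_arm", "payload": {
  "moves": [
    [[0, 0, 0], [-0.02, -0.2, 0], -1],
    [[0, 0, 0], [-0.045, -0.4, 0], -1],
    [[0, 0, 0], [-0.07, -0.6, 0], -1],
    [[0, 0, 0], [-0.0835, -0.724, 0.08], -1],
    [[0, 0, 0], [-0.0835, -0.724, 0.15], -1],
    [[0, 0, 0], [-0.0835, -0.724, 0.2], -1],
    [[0, 0, 0], [-0.0835, -0.724, 0.2], -1],
    [[0, 0, 0], [-0.0835, -0.724, 0.2], -1]
  ]
}}

```text
clock: 5.7
eef_pos: [479.9, -11.4, 101.6]
tcp_rot: [3.141, -0.001, -3.048]
contact_force: [-0.2, 0.4, -1.2]
opening: 0.126
grasp_force: 78.7
```

```bash
python3 go.py 479.3 -12 88 185.3; python3 - <<'E'
from h import *
for n in("top","scene"): I=imaging.grab_frame(n); cv2.imwrite(f'pics/{n}2.png',I[:,:,::-1])
a=cv2.imread('pics/top2.png')[180:240,214:294]; b=cv2.imread('pics/scene2.png')[165:225,224:304]
cv2.imwrite('pics/c3.png',cv2.convertScaleAbs(np.hstack([cv2.resize(x,(400,300),interpolation=cv2.INTER_CUBIC) for x in(a,b)]),alpha=1.5))
E
```

```text
turn [ 0.0002 -0.0008  0.0014] shift [ 0.003  -0.0029  0.068 ]
5.7 [479.9 -11.4 101.6] [ 180.    -0.  -174.6] [-0.2  0.4 -1.2] 0.126 78.7 [ -2.  18. 117.   0.  45. -97.]
```

View pics/c3.png

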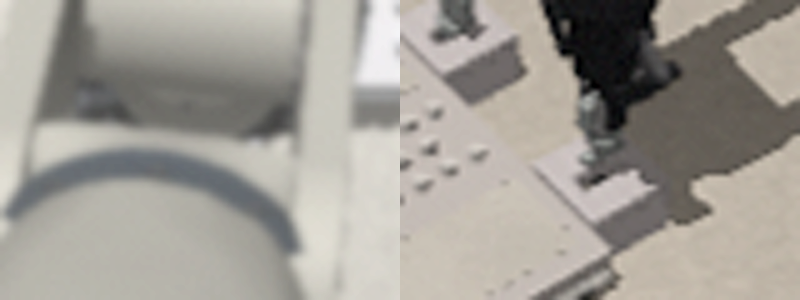

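The scene crop shows the key hanging upright with its foot just over the slot mouth, at about crop (590,175). The top view is blocked by the arm. I'll lower in small steps and watch the force.

Request:
{"api": "step_arm", "payload": {
  "moves": [
    [[0, 0, 0], [0.003, -0.003, 0.03], -1],
    [[0, 0, 0], [0.003, -0.003, 0.06], -1],
    [[0, 0, 0], [0.003, -0.003, 0.08], -1],
    [[0, 0, 0], [0.003, -0.003, 0.09], -1],
    [[0, 0, 0], [0.003, -0.003, 0.1], -1],
    [[0, 0, 0], [0.003, -0.003, 0.105], -1],
    [[0, 0, 0], [0.003, -0.003, 0.105], -1]
  ]
}}

```text
clock: 6.5
eef_pos: [479.4, -13.0, 80.6]
tcp_rot: [3.142, -0.0, -3.05]
contact_force: [1.4, 0.6, -0.8]
opening: 0.129
grasp_force: 78.7
```

Request:
{"api": "step_arm", "payload": {
  "moves": [
    [[0, 0, 0], [0, 0, 0.015], -1],
    [[0, 0, 0], [0, 0, 0.03], -1],
    [[0, 0, 0], [0, 0, 0.045], -1],
    [[0, 0, 0], [0, 0, 0.06], -1],
    [[0, 0, 0], [0, 0, 0.07], -1],
    [[0, 0, 0], [0, 0, 0.075], -1],
    [[0, 0, 0], [0, 0, 0.075], -1]
  ]
}}

```text
clock: 7.2
eef_pos: [479.5, -13.0, 65.7]
tcp_rot: [-3.142, 0.0, -3.049]
contact_force: [-0.3, -0.4, 2.9]
opening: 0.125
grasp_force: 79.2
```

Request:
{"api": "step_arm", "payload": {
  "moves": [
    [[0, 0, 0], [0, 0, 0.008], -1],
    [[0, 0, 0], [0, 0, 0.008], -1],
    [[0, 0, 0], [0, 0, 0.008], -1]
  ]
}}

```text
clock: 7.5
eef_pos: [479.5, -13.0, 64.2]
tcp_rot: [-3.142, 0.0, -3.049]
contact_force: [-0.9, 0.3, 3.9]
opening: 0.125
grasp_force: 79.3
```

Request:
{"api": "step_arm", "payload": {
  "moves": [
    [[0, 0, 0.15], [0, 0, 0], -1],
    [[0, 0, 0.3], [0, 0, 0], -1],
    [[0, 0, 0.45], [0, 0, 0], -1],
    [[0, 0, 0.6], [0, 0, 0], -1],
    [[0, 0, 0.75], [0, 0, 0], -1],
    [[0, 0, 0.9], [0, 0, 0], -1],
    [[0, 0, 1], [0, 0, 0], -1],
    [[0, 0, 1], [0, 0, 0], -1]
  ]
}}

```text
clock: 8.3
eef_pos: [479.6, -13.0, 64.2]
tcp_rot: [3.141, 0.0, 2.447]
contact_force: [1.2, -0.5, 4.4]
opening: 0.121
grasp_force: 79.5
```

Request:
{"api": "step_arm", "payload": {
  "moves": [
    [[0, 0, 0.15], [0, 0, 0], -1],
    [[0, 0, 0.3], [0, 0, 0], -1],
    [[0, 0, 0.45], [0, 0, 0], -1],
    [[0, 0, 0.6], [0, 0, 0], -1],
    [[0, 0, 0.75], [0, 0, 0], -1],
    [[0, 0, 0.9], [0, 0, 0], -1],
    [[0, 0, 1], [0, 0, 0], -1],
    [[0, 0, 1], [0, 0, 0], -1]
  ]
}}

```text
clock: 9.1
eef_pos: [479.5, -13.0, 64.2]
tcp_rot: [3.141, 0.0, 1.664]
contact_force: [-0.4, -0.1, 3.9]
opening: 0.126
grasp_force: 79.5
```

```bash
python3 go.py 479.5 -13 67.5 95.3; python3 -c "
from h import *
print(telemetry.sense()['wrist_torque'])"
```

```text
turn [0.0003 0.     0.0011] shift [ 0.0001 -0.0002 -0.0166]
9.1 [479.5 -13.   64.2] [180.    0.   95.3] [-0.4 -0.1  3.9] 0.126 79.5 [ -2.  21. 119.  -0.  40.  -7.]
[-0.04489425  0.01976202 -0.03849146]
```

Request:
{"api": "step_arm", "payload": {
  "moves": [
    [[0, 0, 0], [0, 0, -0.01], -1],
    [[0, 0, 0], [0, 0, -0.018], -1],
    [[0, 0, 0], [0, 0, -0.02], -1],
    [[0, 0, 0], [0, 0, -0.02], -1]
  ]
}}

```text
clock: 9.5
eef_pos: [479.5, -13.0, 68.2]
tcp_rot: [3.141, 0.0, 1.664]
contact_force: [0.5, -1.5, 3.8]
opening: 0.126
grasp_force: 79.0
```

Request:
{"api": "step_arm", "payload": {
  "moves": [
    [[0, 0, 0], [0, 0, -0.004], -1],
    [[0, 0, 0], [0, 0, -0.007], -1],
    [[0, 0, 0], [0, 0, -0.007], -1],
    [[0, 0, 0], [0, 0, -0.007], -1]
  ]
}}

```text
clock: 9.9
eef_pos: [479.3, -13.0, 68.4]
tcp_rot: [-3.141, -0.0, 1.663]
contact_force: [5.5, -0.8, -17.8]
opening: 0.127
grasp_force: 79.1
```

The upward pull now meets the plate, so the key is locked. I'll ease back down 1 mm and release.

Request:
{"api": "step_arm", "payload": {
  "moves": [
    [[0, 0, 0], [0, 0, 0.006], -1],
    [[0, 0, 0], [0, 0, 0.006], -1],
    [[0, 0, 0], [0, 0, 0.006], -0.6],
    [[0, 0, 0], [0, 0, 0.006], -0.4],
    [[0, 0, 0], [0, 0, 0.006], -0.2],
    [[0, 0, 0], [0, 0, 0.006], -0.2],
    [[0, 0, 0], [0, 0, 0.006], -0.2]
  ],
  "squeeze": 20
}}

```text
clock: 10.6
eef_pos: [479.4, -13.0, 68.3]
tcp_rot: [-3.142, 0.0, 1.663]
contact_force: [-0.5, 0.1, 0.6]
opening: 0.398
grasp_force: 0.0
```

Request:
{"api": "step_arm", "payload": {
  "moves": [
    [[0, 0, 0], [0, 0, -0.08], -0.2],
    [[0, 0, 0], [0, 0, -0.2], -0.2],
    [[0, 0, 0], [0, 0, -0.4], -0.2],
    [[0, 0, 0], [0, 0, -0.6], -0.2],
    [[0, 0, 0], [0, 0, -0.7], -0.2],
    [[0, 0, 0], [0, 0, -0.7], -0.2]
  ]
}}

```text
clock: 11.2
eef_pos: [481.4, -13.1, 211.4]
tcp_rot: [3.136, 0.001, 1.663]
contact_force: [0.5, 0.3, -0.2]
opening: 0.403
grasp_force: 0.0
```

```bash
python3 go.py 330 130 210 95.3
```

```text
turn [ 0.0074  0.0009 -0.0005] shift [ 0.7819 -0.6878  0.0024]
11.2 [481.4 -13.1 211.4] [179.7   0.   95.3] [ 0.5  0.3 -0.2] 0.403 0.0 [ -2.   8. 112.  -0.  59.  -7.]
```

Request:
{"api": "step_arm", "payload": {
  "moves": [
    [[0, 0, 0], [0.78, -0.69, 0], -0.2],
    [[0, 0, 0], [0.78, -0.69, 0], -0.2],
    [[0, 0, 0], [0.78, -0.69, 0], -0.2],
    [[0, 0, 0], [0.78, -0.69, 0], -0.2],
    [[0, 0, 0], [0.78, -0.69, 0], -0.2],
    [[0, 0, 0], [0.78, -0.69, 0], -0.2],
    [[0, 0, 0], [0.78, -0.69, 0], -0.2]
  ]
}}

```text
clock: 11.9
eef_pos: [328.3, 129.4, 208.0]
tcp_rot: [3.141, 0.0, 1.664]
contact_force: [0.1, -0.5, -0.0]
opening: 0.395
grasp_force: 0.0
```

```bash
python3 - <<'E'
from h import *
for n in("top","scene"): I=imaging.grab_frame(n); cv2.imwrite(f'pics/{n}3.png',I[:,:,::-1])
a=cv2.imread('pics/top3.png')[150:270,194:354]; b=cv2.imread('pics/scene3.png')[150:285,200:380]
cv2.imwrite('pics/c4.png',cv2.convertScaleAbs(np.hstack([cv2.resize(x,(400,300),interpolation=cv2.INTER_CUBIC) for x in(a,b)]),alpha=1.5))
E
```

```text
(no output)
```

View pics/c4.png

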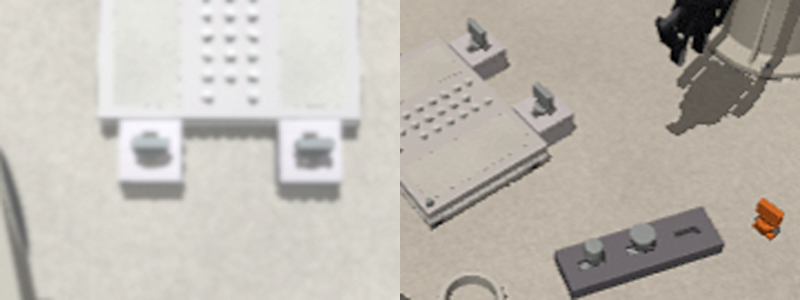

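Both keys now stand upright and crosswise in their blocks: top crop (150,143) and (313,145), scene crop (542,98) and (477,35). The pin, the tamper and the orange look-alike have not moved.

```bash
python3 -c "
from h import *
print(r.sign_off())"
```

```text
the job is handed in; nothing more can be done
None
```

The steel key is locked upright in the free block with its grip crosswise to the slot, and I've let go of it. The final pictures show the pin, tamper and orange look-alike where they were, and the job was handed in at about 12 s.

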